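Change over specimen drawers by the lip

TASK

The blue specimen drawer was left standing open: push it fully home with the fingertips. For the next hardness test, hook a fingertip behind the lip of the red drawer and draw it out to its stop. Do not grip a lip between the fingers or slam the drawers, keep the yellow drawer shut, and leave the specimen, test block, bottle and caliper where they are.

Things in the scene. Friction and masses are not known exactly. Their poses are not given: they have to be found in the camera images.
- red_drawer (a joint): Opening in m of the red upper drawer: 0 shut, 0.12 at its end stop. It slides straight out of its unit towards the cabinet's front (along -x of red_pull). It runs with about 1.5 N friction plus light damping, has no spring and stays where it is left. It starts shut or ajar by up to 10 mm.
- blue_drawer (a joint): The same for the blue upper drawer: 0 shut, 0.12 at its stop. It starts standing 40 to 85 mm open.
- yellow_drawer (a joint): The same for the yellow upper drawer, which starts shut.
- red_pull (a point): Middle of the red pull's finger trough, level with the top edge of its lip; moves with the drawer. x points into the cabinet (the drawer comes out along -x), y along the lip, z up. The trough is open on top, 30 mm wide along x (15 mm to the lip's inner face on the -x side, 15 mm to the drawer's front on the +x side), 86 mm long along y between end gussets, 19 mm deep.
- blue_pull (a point): The same point, with the same axes and sizes, on the blue upper drawer's pull.
- yellow_pull (a point): The same point, with the same axes and sizes, on the yellow upper drawer's pull.
- red_lip: The red pull's upstanding lip, 5 x 92 x 22 mm, its inner face looking at the cabinet. The origin is that of the drawer (bottom middle of its front), not on the lip: use red_pull.
- red_label: The red label holder, 3 x 92 x 23 mm with a white card, covering the outer face of the red lip; its outer face lies 23 mm to -x of red_pull. Same origin as red_lip.
- blue_lip: The blue lip, like red_lip.
- blue_label: The blue label holder on the outer face of the blue lip, like red_label; its outer face lies 23 mm to -x of blue_pull.
- specimen: Loose black moulded specimen, disc 30 mm in diameter and 20 mm high, standing on the rear half of the yellow unit's top. Origin: centre of its underside.
- test_block: Loose steel hardness reference block, disc 64 mm in diameter and 15 mm high, flat on the bench in front of the cabinet (a drawn drawer passes well above it). Origin: centre of its underside.
- wash_bottle: Loose white wash bottle with red cap, 64 mm in diameter, 160 mm high with its spout, standing on the bench left (+y) of the cabinet. Origin: centre of its underside.
- caliper: Loose digital caliper, 235 mm long, 14 mm high, lying on the bench right (-y) of the cabinet. Origin: middle of its underside.
- plinth: Fixed plinth of the cabinet, 190 x 344 x 10 mm, origin at the middle of its underside; its -x side is the cabinet's front, which faces roughly to the robot. Three fixed two-drawer units stand on it side by side, 113 mm apart, in any order, told by the colour of the upper pull. The lower row has grey pulls straight below the upper ones, stays shut and is not part of the job.
- red_unit: Fixed steel housing with the red upper drawer, 190 deep x 110 wide x 128 mm high, origin at the middle of its underside, 10 mm over the bench; x points to its back. All three units are alike. Their flat tops lie 138 mm over the bench, 25 mm above the lips' top edges (113 mm), and begin 18 mm to +x of a shut drawer's pull point.

How it is judged:
On the way:
1. the red drawer is drawn by a finger hooked behind its lip (contact force between the fingers and red_lip above 0.5 N and value of joint red_drawer between 0.03 and 0.11 m), for 0.1 s.
At the end, for the whole second after the job is handed in: The red drawer stands at its stop (open 112 mm or more of 120) and still, the blue and yellow drawers are home (within 6 mm), and the specimen, test block, bottle and caliper are within 20 mm of where they were (value of joint red_drawer above 0.112 m and velocity of joint red_drawer between -0.02 and 0.02 m/s and value of joint each of blue_drawer, yellow_drawer below 0.006 m and distance of each of specimen, test_block, wash_bottle, caliper from where it was at the start of the episode below 0.02 m); the robot touches nothing.
It fails at once if the red lip is gripped (pressed on its inner and outer face at once) (contact force between the fingers and red_lip above 1.5 N and contact force between the fingers and red_label above 1.5 N).
It fails at once if the blue lip is gripped (pressed on its inner and outer face at once) (contact force between the fingers and blue_lip above 1.5 N and contact force between the fingers and blue_label above 1.5 N).
It fails at once if a drawer is slammed or jerked (over 0.5 m/s) (velocity of joint any of red_drawer, blue_drawer above 0.5 m/s or velocity of joint any of red_drawer, blue_drawer below -0.5 m/s).
It fails at once if the yellow drawer is opened by more than 10 mm (value of joint yellow_drawer above 0.01 m).
It fails at once if the specimen, test block, bottle or caliper is moved or lifted by more than 20 mm (distance of any of specimen, test_block, wash_bottle, caliper from where it was at the start of the episode above 0.02 m).
It also fails if it takes over 38 s, if anything falls off the work surface, if the arm or the gripper's body presses on something with over 40 N, if the wrist force passes 120 N, or if a joint passes its speed limit or range.

ROBOT

A 6-joint arm with a two-finger parallel gripper is mounted at the origin on the work surface. World frame = base frame: x ahead of the robot, y to its left, z up, the work surface at z = 0. Lengths are in m, angles in rad, forces in N, time in s.
With the tool pointing down it reaches from about 0.35 to 0.875 m from the base axis. Payload 4.2 kg.
Tool frame: the origin (TCP) lies on the centre line of the jaws, within the pads' length; the fingertips stand 17 mm ahead of it and the grasp point (between the pads) lies 2 mm behind it; z points along the fingers, y is the direction in which the jaws open and shut (so a half turn about z gives the same grasp; the last joint's range is limited). The gripper opens to 87 mm and grips with 3 to 60 N. Pads are 19 mm wide; open, the fingers measure 117 mm over their backs; the gripper's body (75 mm by 190 mm) begins 51 mm behind the grasp point.
Start: joints at [-1.086, 0.385, 0.008, 0, -1.194, -0.259], TCP at [0.14, -0.609, 0.24] pointing down, gripper open.
Joint ranges: [-3.14, 3.14], [-1.21, 2.06], [-1.07, 1.41], [-3.16, 2.05], [-2.99, -0.16], [-3.1, 3.1]. Speed limits (rad/s): [2.79, 2.79, 3.14, 3.14, 3.14, 3.14].

INTERFACE

Orientations are given as a rotation vector (axis times angle).
In Python, from bench import r gives the robot as it stands.
- The arm moves only by the shell command python3 -m jog 'ROWS'. ROWS is JSON, a list of rows, each a list of 7 numbers: the turn, a rotation vector about the world's x, y, z in units of 5 degrees (1.0 is 5 degrees), then the shift along the world's x, y, z in units of 25 mm (1.0 is 25 mm), then the finger opening in mm, from 0 to 87. In form: [[wx, wy, wz, dx, dy, dz, grip], ...]. A call has exactly 10 rows; each row is the pose to reach, as a shift and turn from the pose commanded when the call began; what a row does not reach only later rows make up. A row lasts 1/8 s, in which the tool goes at most 62.5 mm and 10.7 degrees, less where a joint would pass 70% of its speed; a pose out of reach is approached as far as the arm can. A call with a gripper value outside its range is refused whole. The fingers move at their own pace and stop on an object; the grip force is fixed at half the most. Time passes only in rows, so rows that repeat a pose let the fingers close, or fill a call up. It gives the time, the measured TCP pose, the force and the opening at its end, in the units of the state.
- r.observe(): the state, without advancing time (a new reading comes with each control period).
- r.capture(name): name is "side" or "top"; returns a dict with "color" (400x640x3 uint8, blue, green, red), "depth" (400x640 float32, m along the optical axis (not along the pixel's ray), 0 where there is no reading), "K" (3x3 intrinsics, pixels), "T" (4x4, takes a point from camera to world coordinates). Camera axes: x right, y down, z forward; pixel columns grow to the right and rows downward; lengths in m; the calibration is good to about 2 mm. A picture is of the moment at which its call begins.
- r.finish_job(): hands the job in, once; it reports no verdict.
The state is a dict: "t": time; "qpos": joint angles; "qvel": joint speeds; "joint_efforts": joint torques, N m; "tcp_pos": TCP position; "tool_rot": TCP orientation; "force": force on the tool from outside, world axes, zero at the start; "torque": the same for the moment, N m; "opening": opening from 0.0 (shut) to 1.0 (fully open).
Only numpy, scipy, OpenCV 4.12 (cv2) and the standard library are available. Lean on these libraries where they do the work, as an engineer would, in place of code of your own. Each camera call takes 0.05 s, during which the arm holds its last target. There are 200 camera calls.

## Working session

There is one attempt and no reset: what is moved stays moved. The work goes in short steps, Python scripts to look and compute and a shell command to move; the robot and the scene stay as the last step left them, time stands still between calls to the robot, and variables do not carry over. Pictures are saved under pics/ and viewed, about 8 in all and at most 12, crops included, and the job is handed in when it is done.

```bash
mkdir -p pics; ls; python3 - <<'E'
from bench import r
import cv2,numpy as np
print(r.observe())
for n in("side","top"):
    c=r.capture(n);cv2.imwrite(f"pics/{n}0.png",c["color"]);np.savez(f"pics/{n}0.npz",**c);print(n,c["K"],c["T"])
E
```

```text
pics
{'t': 0.0, 'qpos': array([-1.08639313e+00,  3.85589593e-01,  6.63575623e-03, -5.35071967e-04,
       -1.19398940e+00, -2.58603034e-01]), 'qvel': array([-0.00045479,  0.00052958, -0.0008839 ,  0.00097181,  0.0012734 ,
       -0.00014339]), 'joint_efforts': array([ 9.58508717e-04, -3.90664816e+01,  1.87403619e+01,  4.21975181e+00,
        1.09643143e-02, -1.88203589e-04]), 'tcp_pos': array([ 0.13983532, -0.60857986,  0.23843815]), 'tool_rot': array([ 0.35358915, -3.12131097, -0.00342555]), 'force': array([-0.59033719, -0.22094093,  0.46763248]), 'torque': array([-0.01059393, -0.03120053, -0.04764589]), 'opening': 0.999994768802302}
side [[441.78235503   0.         319.51027477]
 [  0.         441.78235503 198.67377253]
 [  0.           0.           1.        ]] [[ 0.99325263 -0.08567979  0.07815492  0.53380931]
 [-0.11538142 -0.66223609  0.74035835 -0.81756844]
 [-0.01167674 -0.7443805  -0.66765359  0.87914712]
 [ 0.          0.          0.          1.        ]]
top [[500.44687928   0.         315.57179061]
 [  0.         500.44687928 197.61234454]
 [  0.           0.           1.        ]] [[ 0.013938   -0.99821617  0.05805358  0.56126813]
 [-0.99987747 -0.01432788 -0.00630508  0.02609879]
 [ 0.00712562 -0.05795858 -0.99829356  1.19478071]
 [ 0.          0.          0.          1.        ]]
```

View pics/top0.png

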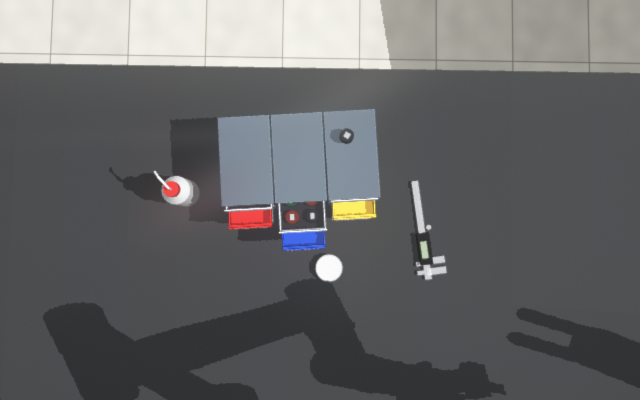

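View pics/side0.png

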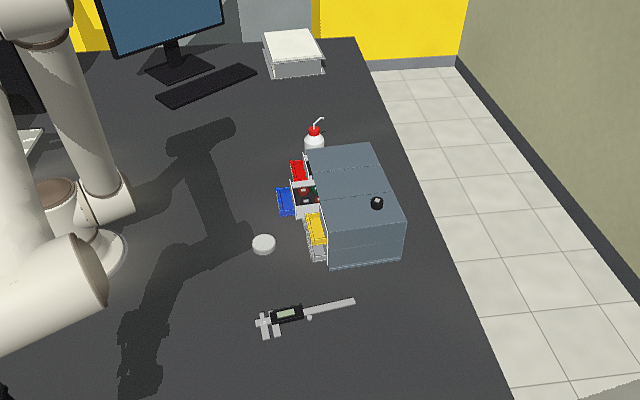

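Top view: red pull at (250,218), blue pull open at (303,240), yellow at (354,209), specimen (347,135), test block (329,268), bottle (177,190). The side view agrees with this.

```bash
cat > h.py <<'E'
import cv2,numpy as np
def ray(c,uv,z):
    d=c["T"][:3,:3]@np.linalg.solve(c["K"],[uv[0],uv[1],1]);o=c["T"][:3,3]
    return o+d*(z-o[2])/d[2]
def cloud(c):
    v,u=np.indices(c["depth"].shape);Z=c["depth"]
    P=np.stack([(u-c["K"][0,2])/c["K"][0,0]*Z,(v-c["K"][1,2])/c["K"][1,1]*Z,Z],-1)
    return P@c["T"][:3,:3].T+c["T"][:3,3]
def masks(c):
    h=cv2.cvtColor(c["color"],cv2.COLOR_BGR2HSV);H,S,V=h[...,0],h[...,1],h[...,2]
    k=(S>150)&(V>80)
    return dict(red=k&((H<8)|(H>172)),blue=k&(H>105)&(H<130),yellow=k&(H>20)&(H<35))
def biggest(m,box):
    w=np.zeros_like(m);x0,y0,x1,y1=box;w[y0:y1,x0:x1]=m[y0:y1,x0:x1]
    n,l,s,_=cv2.connectedComponentsWithStats(w.astype(np.uint8));i=1+np.argmax(s[1:,4]);return l==i
E
python3 - <<'E'
from h import *
c=dict(np.load("pics/top0.npz"));P=cloud(c)
# cabinet top: pixels at z~0.138
m=(abs(P[...,2]-.138)<.006);m[:,:215]=0;m[:,385:]=0
m=cv2.morphologyEx(m.astype(np.uint8),cv2.MORPH_OPEN,np.ones((5,5)))
ct=max(cv2.findContours(m,0,2)[0],key=cv2.contourArea)
w=np.array([ray(c,p,.138)[:2] for p in ct[:,0].astype(float)],np.float32)
rc=cv2.minAreaRect(w);print("cab",rc);print(cv2.boxPoints(rc))
for n,k in masks(c).items():
    k=biggest(k,(215,180,390,260));q=P[k];v,u=np.nonzero(k)
    z=q[:,2];hi=q[z>.105]
    w=np.array([ray(c,(a,b),.113)[:2] for a,b in zip(u,v)],np.float32)
    print(n,k.sum(),"z pct",np.percentile(z,[5,50,95]).round(3),"rect",cv2.minAreaRect(w))
for n,uv,z in(("spec",(347,135),.158),("block",(329,268),.015),("bottle",(177,190),.12),("cal",(424,230),.01)):print(n,ray(c,uv,z).round(3))
E
```

```text
cab ((0.7008242607116699, 0.16993986070156097), (0.1901051551103592, 0.1104414314031601), 4.01989221572876)
[[0.6021344  0.21836126]
 [0.6098767  0.10819155]
 [0.7995141  0.12151846]
 [0.7917718  0.23168817]]
red 711 z pct [0.091 0.095 0.115] rect ((0.5763831734657288, 0.16045117378234863), (0.03598497435450554, 0.09148270636796951), 3.8910176753997803)
blue 697 z pct [0.091 0.096 0.115] rect ((0.531485378742218, 0.044787704944610596), (0.03602191060781479, 0.09095869213342667), 4.342881202697754)
yellow 649 z pct [0.091 0.095 0.115] rect ((0.5992266535758972, -0.06374557316303253), (0.03506490960717201, 0.09088581800460815), 3.291844606399536)
spec [ 0.754 -0.044  0.158]
block [ 0.465 -0.015  0.015]
bottle [0.636 0.317 0.12 ]
cal [ 0.557 -0.239  0.01 ]
```

```bash
python3 -m jog '[[0,0,-0.4,2.5,2.5,0,0],[0,0,-0.8,4,4.5,0,0],[0,0,-1.2,5,7,0,0],[0,0,-1.6,6,9,0,0],[0,0,-1.78,7,11.4,0,0],[0,0,-1.78,8,13.6,0,0],[0,0,-1.78,9,15.8,0,0],[0,0,-1.78,10,18,0,0],[0,0,-1.78,11,20.2,0,0],[0,0,-1.78,11.5,22.4,0,0]]'
```

```text
t: 1.35
tcp_pos: [0.4251, -0.0575, 0.2395]
tool_rot: [-0.111, 3.139, -0.0]
force: [1.4, -0.4, -0.5]
opening: 0.018
```

```bash
python3 -m jog '[[0,0,0,0.6,1.8,-0.5,0],[0,0,0,1.25,3.56,-1.5,0],[0,0,0,1.25,3.56,-3,0],[0,0,0,1.25,3.56,-4,0],[0,0,0,1.25,3.56,-4.6,0],[0,0,0,1.25,3.56,-4.9,0],[0,0,0,1.25,3.56,-5,0],[0,0,0,1.25,3.56,-5,0],[0,0,0,1.25,3.56,-5,0],[0,0,0,1.25,3.56,-5,0]]'
python3 - <<'E'
from bench import r
import cv2,numpy as np
s=r.capture("side");t=r.capture("top")
a=cv2.resize(s["color"][110:260,220:420],None,fx=3,fy=3);b=cv2.resize(t["color"][90:290,160:440],None,fx=2,fy=2)
o=np.zeros((600,800,3),np.uint8);a=cv2.resize(a,(400,300));b=cv2.resize(b,(400,286));o[:300,:400]=a;o[:286,400:]=b
cv2.imwrite("pics/p1.png",o[:300]);print(r.observe()["tcp_pos"],r.observe()["force"])
E
```

```text
t: 2.6
tcp_pos: [0.456, 0.0296, 0.115]
tool_rot: [-0.111, 3.139, 0.001]
force: [0.4, -0.2, -0.2]
opening: 0.007
[0.4559234  0.02951156 0.1148421 ] [ 0.7004914  -0.62819934  0.03297943]
```

View pics/p1.png

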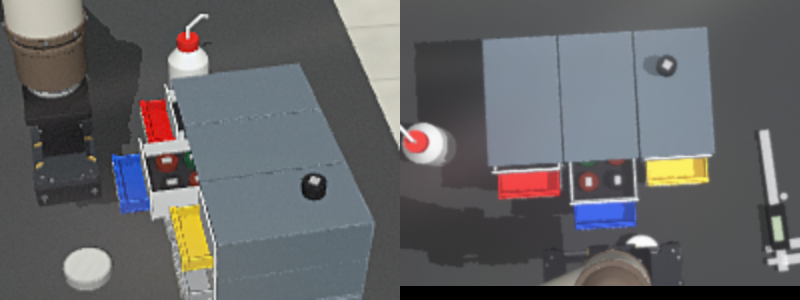

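The fingers, at (60,170) in the left part of the picture, are closed and in front of the blue pull at (132,183) and well clear of everything. I'll push slowly now.

```bash
python3 -m jog '[[0,0,0,0.45,0.3,0,0],[0,0,0,0.9,0.5,0,0],[0,0,0,1.35,0.55,0,0],[0,0,0,1.7,0.57,0,0],[0,0,0,2.05,0.6,0,0],[0,0,0,2.4,0.62,0,0],[0,0,0,2.8,0.64,0,0],[0,0,0,3.2,0.66,0,0],[0,0,0,3.6,0.68,0,0],[0,0,0,3.9,0.7,0,0]]'
```

```text
t: 3.95
tcp_pos: [0.554, 0.047, 0.1144]
tool_rot: [0.11, -3.14, 0.0]
force: [-1.7, 1.6, 0.6]
opening: 0.001
```

```bash
python3 -m jog '[[0,0,0,0.06,0,0,0],[0,0,0,0.12,0,0,0],[0,0,0,0.18,0.01,0,0],[0,0,0,0.24,0.02,0,0],[0,0,0,0.29,0.02,0,0],[0,0,0,0.33,0.02,0,0],[0,0,0,0.37,0.02,0,0],[0,0,0,0.4,0.02,0,0],[0,0,0,0.4,0.02,0,0],[0,0,0,0.4,0.02,0,0]]'
```

```text
t: 5.2
tcp_pos: [0.5631, 0.0475, 0.1146]
tool_rot: [0.111, -3.139, 0.0]
force: [-2.7, 0.8, 1.2]
opening: 0.007
```

```bash
python3 -m jog '[[0,0,0,0.05,0,0,0],[0,0,0,0.1,0,0,0],[0,0,0,0.15,0.01,0,0],[0,0,0,0.2,0.01,0,0],[0,0,0,0.2,0.01,0,0],[0,0,0,0.2,0.01,0,0],[0,0,0,0.2,0.01,0,0],[0,0,0,0.2,0.01,0,0],[0,0,0,0.2,0.01,0,0],[0,0,0,0.2,0.01,0,0]]'
```

```text
t: 6.45
tcp_pos: [0.5634, 0.0472, 0.1143]
tool_rot: [0.109, -3.129, 0.002]
force: [-13.6, 3.2, 8.6]
opening: 0.006
```

Blue is against its stop: the force rose to 13.6 N and the TCP stopped advancing. Next I retreat, shift across in front of red and take another look.

```bash
python3 -m jog '[[0,0,0,-0.8,0,0,0],[0,0,0,-2,-0.1,0,0],[0,0,0,-3.2,0,0.8,0],[0,0,0,-4.2,1,1.6,0],[0,0,0,-4.4,2,2.4,0],[0,0,0,-4.4,3,3,0],[0,0,0,-4.4,4,3,0],[0,0,0,-4.4,4.25,3,0],[0,0,0,-4.4,4.25,3,0],[0,0,0,-4.4,4.25,3,0]]'
python3 - <<'E'
from bench import r
from h import *
s=r.capture("side");c=r.capture("top");P=cloud(c)
for n,k in masks(c).items():
    k=biggest(k,(215,180,390,260));v,u=np.nonzero(k)
    w=np.array([ray(c,(a,b),.113)[:2] for a,b in zip(u,v)],np.float32)
    rc=cv2.minAreaRect(w);print(n,k.sum(),rc)
a=cv2.resize(s["color"][110:260,220:420],(400,300));b=cv2.resize(c["color"][90:290,160:440],(400,286));o=np.zeros((300,800,3),np.uint8)
o[:,:400]=a;o[:286,400:]=b;cv2.imwrite("pics/p2.png",o);x=r.observe();print(x["tcp_pos"],x["force"])
E
```

```text
t: 7.7
tcp_pos: [0.4584, 0.1534, 0.1893]
tool_rot: [0.11, -3.14, 0.0]
force: [0.4, 0.5, -0.2]
opening: 0.007
red 713 ((0.5763974785804749, 0.16024097800254822), (0.03598497435450554, 0.09190405905246735), 3.8910176753997803)
blue 691 ((0.5915458798408508, 0.048979513347148895), (0.03571691736578941, 0.09103482961654663), 4.377145767211914)
yellow 650 ((0.5992266535758972, -0.06374557316303253), (0.03506490960717201, 0.09088581800460815), 3.291844606399536)
[0.4583433  0.15335042 0.18941767] [-0.38372149 -0.28715147  0.44464035]
```

View pics/p2.png

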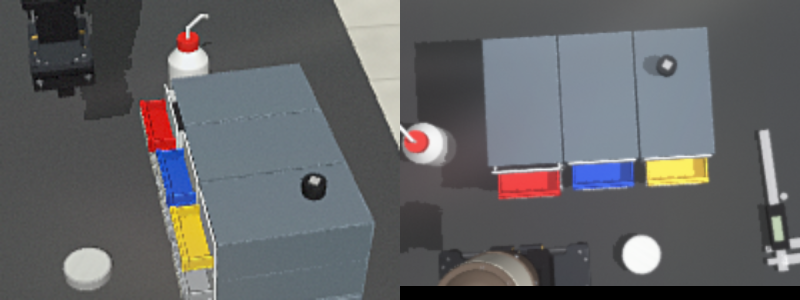

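Picture: blue is level with yellow and shut, and the red pull is unobstructed. I'll hover over the red trough.

```bash
python3 -m jog '[[0,0,0,1,0,0,0],[0,0,0,2,0.1,0,0],[0,0,0,3,0.2,0,0],[0,0,0,4,0.3,0,0],[0,0,0,4.6,0.3,0,0],[0,0,0,4.86,0.3,0,0],[0,0,0,4.86,0.3,-0.6,0],[0,0,0,4.86,0.3,-1.2,0],[0,0,0,4.86,0.3,-1.6,0],[0,0,0,4.86,0.3,-1.6,0]]'
python3 - <<'E'
from bench import r
import cv2
s=r.capture("side");cv2.imwrite("pics/p3.png",cv2.resize(s["color"][120:220,240:400],(800,500)));print(r.observe()["tcp_pos"])
E
```

```text
t: 9.05
tcp_pos: [0.5789, 0.1612, 0.1483]
tool_rot: [0.111, -3.137, 0.002]
force: [0.6, 0.1, 0.6]
opening: 0.005
[0.5795184  0.16143216 0.1491525 ]
```

View pics/p3.png

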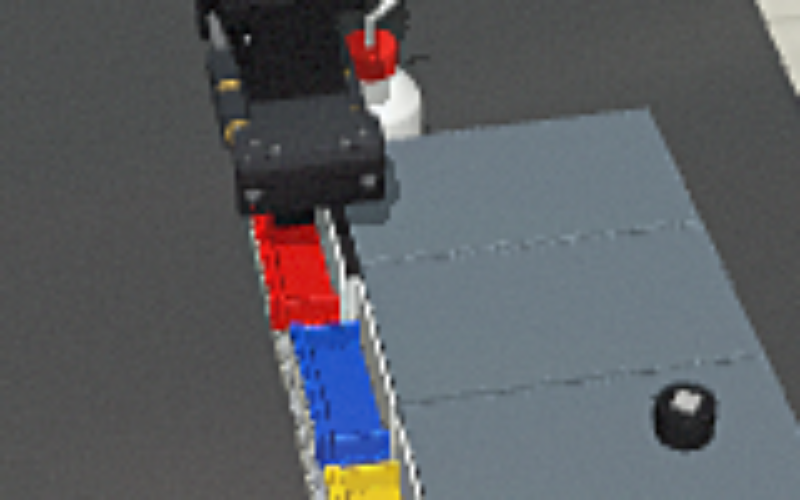

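The fingertips (about (295,215)) are centred between the lip and the drawer front, and the bottle is clear. Descending.

```bash
python3 -m jog '[[0,0,0,0.04,0,-0.2,0],[0,0,0,0.05,0,-0.4,0],[0,0,0,0.05,0,-0.6,0],[0,0,0,0.05,0,-0.75,0],[0,0,0,0.05,0,-0.9,0],[0,0,0,0.05,0,-1.05,0],[0,0,0,0.05,0,-1.2,0],[0,0,0,0.05,0,-1.32,0],[0,0,0,0.05,0,-1.32,0],[0,0,0,0.05,0,-1.32,0]]'
```

```text
t: 10.35
tcp_pos: [0.5812, 0.1615, 0.1167]
tool_rot: [-0.111, 3.139, 0.0]
force: [-0.2, -0.1, 0.2]
opening: 0.005
```

```bash
python3 -m jog '[[0,0,0,-0.15,-0.01,0,0],[0,0,0,-0.4,-0.03,0,0],[0,0,0,-0.8,-0.05,0,0],[0,0,0,-1.2,-0.08,0,0],[0,0,0,-1.6,-0.11,0,0],[0,0,0,-2,-0.14,0,0],[0,0,0,-2.4,-0.17,0,0],[0,0,0,-2.8,-0.2,0,0],[0,0,0,-3.2,-0.22,0,0],[0,0,0,-3.6,-0.25,0,0]]'; python3 -m jog '[[0,0,0,-0.3,-0.02,0,0],[0,0,0,-0.5,-0.03,0,0],[0,0,0,-0.7,-0.05,0,0],[0,0,0,-0.85,-0.06,0,0],[0,0,0,-0.95,-0.07,0,0],[0,0,0,-1.05,-0.07,0,0],[0,0,0,-1.13,-0.08,0,0],[0,0,0,-1.13,-0.08,0,0],[0,0,0,-1.13,-0.08,0,0],[0,0,0,-1.13,-0.08,0,0]]'
```

```text
t: 11.6
tcp_pos: [0.4905, 0.1552, 0.1167]
tool_rot: [-0.111, 3.139, 0.0]
force: [1.3, 0.4, 2.4]
opening: 0.009
t: 12.85
tcp_pos: [0.4654, 0.1535, 0.1167]
tool_rot: [-0.112, 3.134, 0.001]
force: [9.3, -3.5, -5.4]
opening: 0.005
```

The force rose to 9.3 N while the TCP lagged its command, so the drawer is at its stop. I'll move back to the middle of the trough, lift out and check.

```bash
python3 -m jog '[[0,0,0,0.1,0,0,0],[0,0,0,0.2,0.01,0,0],[0,0,0,0.24,0.02,0,0],[0,0,0,0.24,0.02,0,0],[0,0,0,0.24,0.02,0.3,0],[0,0,0,0.24,0.02,0.8,0],[0,0,0,0.24,0.02,1.6,0],[0,0,0,0.24,0.02,2.6,0],[0,0,0,0.24,0.02,4,0],[0,0,0,0.24,0.02,4.5,0]]'; python3 -m jog '[[0,0,0,-1,0,1,0],[0,0,0,-2,0,1,0],[0,0,0,-3,-0.5,1,0],[0,0,0,-3,-2,1,0],[0,0,0,-3,-4,1,0],[0,0,0,-3,-6,1,0],[0,0,0,-3,-8,1,0],[0,0,0,-3,-10,1,0],[0,0,0,-3,-10,1,0],[0,0,0,-3,-10,1,0]]'
python3 - <<'E'
from bench import r
from h import *
s=r.capture("side");c=r.capture("top")
for n,k in masks(c).items():
    k=biggest(k,(215,180,390,300));v,u=np.nonzero(k)
    w=np.array([ray(c,(a,b),.113)[:2] for a,b in zip(u,v)],np.float32)
    print(n,k.sum(),cv2.minAreaRect(w))
o=np.hstack([cv2.resize(s["color"][100:290,220:420],(400,380)),cv2.resize(c["color"][90:350,160:440],(400,380))])
cv2.imwrite("pics/p4.png",o)
E
```

```text
t: 14.1
tcp_pos: [0.4697, 0.1543, 0.2321]
tool_rot: [-0.111, 3.135, 0.004]
force: [-0.2, 1.2, 1.0]
opening: 0.003
t: 15.35
tcp_pos: [0.3935, -0.0963, 0.2539]
tool_rot: [0.109, -3.139, -0.001]
force: [0.1, -0.1, -1.2]
opening: 0.006
red 707 ((0.46264734864234924, 0.15227453410625458), (0.03509882465004921, 0.09359078109264374), 4.328641891479492)
blue 692 ((0.5915458798408508, 0.048979513347148895), (0.03571691736578941, 0.09103482961654663), 4.377145767211914)
yellow 651 ((0.5992266535758972, -0.06374557316303253), (0.03506490960717201, 0.09088581800460815), 3.291844606399536)
```

View pics/p4.png

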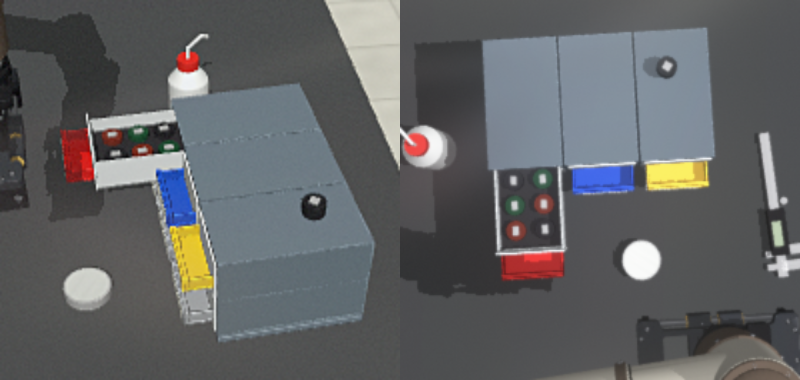

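Picture: red is fully out, blue and yellow are level and shut, the loose items have not moved, and the arm is clear. By the red pull's position, the drawer is about 121 mm out, at its stop.

```bash
python3 -c "
from bench import r
print(r.finish_job())"
```

```text
the job is handed in; nothing more can be done
None
```

I pushed the blue drawer home and drew the red drawer out to its stop, then handed the job in at about 15.4 s of the 38 s allowed. No verdict was reported.

- **Blue drawer:** I pushed it slowly on its label face with closed fingertips until the force rose to about 14 N and the arm stopped advancing. In the last picture it sits level with the yellow drawer.
- **Red drawer:** I lowered the closed fingertips into its trough without touching anything and pulled on the lip's inner face at about 0.08 m/s. The force rose to about 9 N at the stop. The last picture puts it about 121 mm open against the nominal 120 mm, within measuring error.
- **Everything else:** the yellow pull measured the same position throughout. The specimen, test block, bottle and caliper look unmoved by eye, but I did not re-measure them. The arm was clear of everything at hand-in.

No check failed or disagreed.

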